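# Clamp a battery cell with the inner knob of a coaxial pair

## Task

Push the loaded slide fully home so that the cell lies under the press, then turn only the small orange inner knob clockwise, a little at a time, until you feel the sprung foot land on the cell and it clamps it with about 12 newtons: enough to hold it, never forced. Do not drag the grey outer ring round it, leave the other things on the bench alone, and let go.

Things in the scene. Friction and masses are not known exactly. Their poses are not given: they have to be found in the camera images.
- press: Fixed C-shaped press. Origin on the bench under the vertical axis shared by knobs and foot. Grey base 170 x 130 x 12 mm; column at its +x side (65 to 105 mm along its x); blue arm over the cell from -35 to 105 mm along x, 64 mm along y, 89 to 125 mm high. On top of the arm, on the axis: wide grey outer ring and, standing out of it, the small orange inner knob.
- foot_guide (a point): Fixed steel guide under the arm, on the axis, 74 mm up; the sprung copper foot (16 mm disc) hangs below it. The knob drives the foot down 10 mm per rad. Its stick-out is not known: at knob 0 it is 4.5 to 14.5 mm above the cell's top, so landing (about 0.45 to 1.45 rad of knob) must be felt. On landing it presses with 6 N at once, then 7 N per mm more (7 N per 0.1 rad).
- inner_knob (a joint): Angle of the small orange inner knob, rad, 0 at the start, clockwise from above positive (lowers the foot), range 0 to 3. Round, knurled, 22 mm across, 21 mm high, vertical axis. Turning takes a steady 0.20 N m, and after the foot lands 0.010 N m more per newton of clamp force (0.12 at 12 N). It stays where it is left.
- inner_knob_top (a point): Centre of the inner knob's flat top, 164.5 mm above the bench. The knob's side is free from here down to 21.5 mm below, where the outer ring's flat top lies: keep the fingertips off that ring.
- outer_ring (a joint): Angle of the grey outer ring in rad, growing clockwise from above; its start value varies. It turns very easily (0.02 N m) and must stay where it was (within about 6 degrees). Ring 52 mm across, 15 mm high, top at 143 mm above the bench.
- ring_mark (a point): White line on the outer ring's top, 22 mm from the axis; it goes round with the ring.
- slide (a joint): How far the loading slide has been pushed in, in m: 0 at the start (out), 0.060 fully home against its stop. It moves along the press's own -y, takes 2.5 N to push and stays where it is left. It carries the cell in an open nest.
- slide_handle (a point): Centre of the top of the slide's upright black handle, a post 30 mm along the press's x and 14 mm along its y, its top 67 mm above the bench and its sides free 30 mm down from there. It stands 170 mm from the knob axis along the press's +y when out and 110 mm when home. Push it towards the press's -y, or grasp it across its 14 mm or 30 mm.
- cell: The blue cell to be clamped, a rigid box 40 x 54 x 12 mm (x, y, z), 50 g, yellow band on top, lying in the slide's nest with its top 46 mm above the bench. Origin at the centre of its underside. At home its centre is on the knob axis.
- spare_cell: A bystander: an equal blue cell lying on the bench near the press, 40 x 54 x 12 mm, origin at the centre of its underside. Leave it alone.
- cell_tray: A bystander: clear tray 160 x 120 mm, 35 mm high, with cells, loose on the bench to the right of the press. Origin at the centre of its underside.
- flux: A bystander: white bottle 40 mm across and 100 mm high with a red cap, standing to the far right of the press. Origin at the centre of its underside.

How it is judged:
By the outcome, as a careful person would: the job done as asked, in the order asked, and still so for the second after the job is handed in, with the robot touching nothing.
It also fails if it takes over 72 s, if anything falls off the work surface, if the arm or the gripper's body presses on something with over 40 N, if the wrist force passes 120 N, or if a joint passes its speed limit or range.

## Robot

A 6-joint arm with a two-finger parallel gripper is mounted at the origin on the work surface. World frame = base frame: x ahead of the robot, y to its left, z up, the work surface at z = 0. Lengths are in m, angles in degrees, forces in N, time in s.
With the tool pointing down it reaches from about 0.325 to 0.775 m from the base axis. Payload 5.5 kg.
Tool frame: the origin (TCP) lies at the centre of the arm's flange, where the gripper is bolted on; the fingertips stand 182 mm ahead of it and the grasp point (between the pads) lies 163 mm ahead of it; z points along the fingers, y is the line along which they close (so a half turn about z gives the same grasp; the last joint's range is limited). The gripper opens to 88 mm and grips with 3 to 60 N. Pads are 20 mm wide; open, the fingers measure 115 mm over their backs; the gripper's body (75 mm by 178 mm) begins 61 mm behind the grasp point.
Start: joints at [-68.337, 5.22, 70.514, -0, 104.267, -3.249], TCP at [0.253, -0.544, 0.405] pointing down, gripper open.
Joint ranges: [-164.24, 164.24], [-49.07, 125.15], [9.68, 141.18], [-86.29, 266.29], [3.28, 154.24], [-151.56, 151.56]. Speed limits (degrees/s): [147.25, 147.25, 172.46, 180, 180, 180].

## Interface

Orientations are given as [roll, pitch, yaw] about the fixed x, y, z axes, in that order (R = Rz(yaw) Ry(pitch) Rx(roll)).
In Python, from station import r gives the robot as it stands. The module is installed in compiled form; this text tells all that it offers. Calls block until the motion is done:
- r.reach(position, orientation): joint-space move of the TCP to a pose.
- r.servo_line(position, rotation=None, speed=0.15): straight line of the TCP; rotation=None keeps the orientation; speed is the mean speed in m/s.
- r.move_joints(angles): joint-space move.
- r.let_go() and r.grab(squeeze=None): open the fingers fully, or close them until they stop; squeeze is the grip in N (None keeps the last).
- r.wait(seconds).
- r.inverse_kinematics(position, orientation): joint angles nearest the present ones, or None.
- r.sense(): the state.
- r.snapshot(name): name is "side" or "top" or "wrist"; returns a dict with "frame" (480x640x3 uint8, red, green, blue), "fx", "fy", "cx", "cy" (pixels), "R" (3x3) and "t" (3): a world point X has camera coordinates R X + t. Camera axes: x right, y down, z forward; pixel columns grow to the right and rows downward; lengths in m; the calibration is good to about 2 mm. A picture is of the moment at which its call begins. There is no depth.
A pose or a line that the arm cannot do raises r.IKError and nothing moves.
- r.hand_in(): hands the job in; it is judged then, once.
The state is a dict: "clock": time; "joints": joint angles; "joint_vel": joint speeds; "joint_torque": joint torques, N m; "tcp_pos": TCP position; "orientation": TCP orientation; "contact_force": force on the tool from outside, world axes, zero at the start; "torque": the same for the moment, N m; "opening": finger opening in m; "gripper_force": force on a finger pad.
Only numpy, scipy, OpenCV 4.12 (cv2) and the standard library are available. Lean on these libraries where they do the work, as an engineer would, in place of code of your own. Each camera call takes 0.05 s, during which the arm holds its last target. There are 200 camera calls.

## Working session

There is one attempt and no reset: what is moved stays moved. The work goes in short steps, each a Python script; the robot and the scene stay as the last script left them, time stands still between calls to the robot, and variables do not carry over. Pictures are saved under pics/ and viewed, at most 10 in all, crops included, and the job is handed in when it is done.

```bash
mkdir -p pics; python3 - <<'E'
from station import r
import cv2,pickle
for n in("top","side"):
    s=r.snapshot(n);cv2.imwrite(f"pics/{n}1.png",s["frame"][:,:,::-1]);pickle.dump(s,open(f"{n}.pkl","wb"))
    print(n,s["fx"],s["fy"],s["cx"],s["cy"],s["R"],s["t"])
s=r.sense();print(s)
E
```

```text
top 510.4228160960561 510.4228160960561 324.50148010357094 242.02034222186356 [[-2.94712451e-03 -9.99995640e-01  1.86569426e-04]
 [-9.90457005e-01  2.89330501e-03 -1.37791690e-01]
 [ 1.37790549e-01 -5.90878262e-04 -9.90461213e-01]] [-0.13318499  0.60352012  0.90897638]
side 498.4524667806287 498.4524667806287 321.8079034838219 237.89631410887 [[-0.8600257  -0.50998469 -0.01647476]
 [-0.26034073  0.46634326 -0.84542692]
 [ 0.43883768 -0.72279982 -0.53383697]] [0.44889835 0.33068874 0.51581545]
{'clock': 0.1, 'joints': array([-6.83361893e+01,  5.25855791e+00,  7.05725172e+01, -1.91874564e-03,
        1.04267841e+02, -3.24981622e+00]), 'joint_vel': array([ 0.07590745, -0.02934009, -0.05828015, -0.00211355,  0.00976708,
       -0.0301416 ]), 'joint_torque': array([ 3.05089728e-03, -4.47859704e+01, -4.07568491e+01,  7.02451891e-02,
        2.85130186e-02, -1.33656813e-04]), 'tcp_pos': array([ 0.25275291, -0.54422329,  0.40364644]), 'orientation': array([-1.79901137e+02, -3.75014047e-03,  2.49131524e+01]), 'contact_force': array([ 0.26520345,  0.22872166, -0.60062574]), 'torque': array([ 0.02594176,  0.00398567, -0.00584453]), 'gripper_force': 0.0, 'opening': 0.0882071028335352}
```

View pics/top1.png

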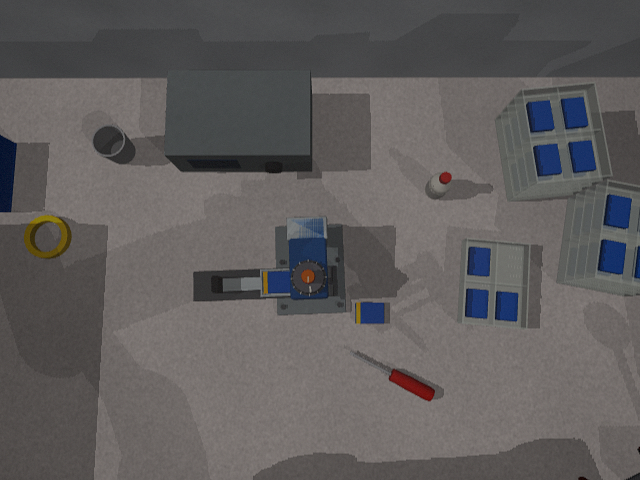

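View pics/side1.png

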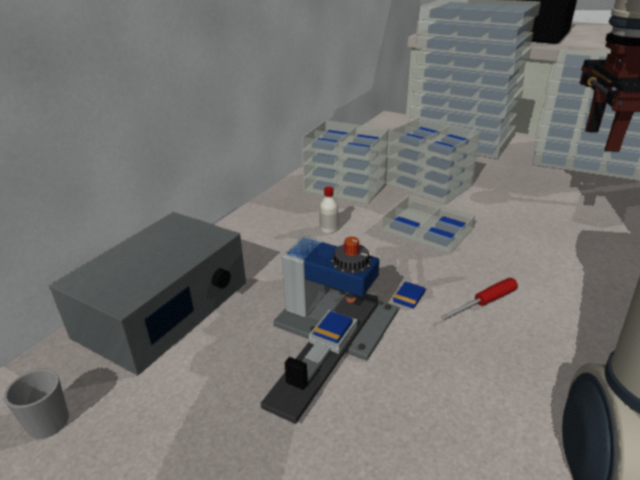

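The top view shows the knob near (308,276), the handle near (217,284) and the press +y pointing to image left (world +y). I'll enlarge this area.

```bash
cat > h.py <<'E'
import numpy as np,cv2,pickle
def ray(s,u,v,z):
    d=s["R"].T@np.array([(u-s["cx"])/s["fx"],(v-s["cy"])/s["fy"],1]);c=-s["R"].T@s["t"]
    return c+d*(z-c[2])/d[2]
def proj(s,X):
    p=s["R"]@np.asarray(X)+s["t"];return s["fx"]*p[0]/p[2]+s["cx"],s["fy"]*p[1]/p[2]+s["cy"]
E
python3 - <<'E'
from h import *
t=pickle.load(open("top.pkl","rb"))
print(ray(t,308,276,.1645),ray(t,217,284,.067))
a=cv2.imread("pics/top1.png")[210:320,190:350];cv2.imwrite("pics/c1.png",cv2.resize(a,None,fx=5,fy=5,interpolation=cv2.INTER_CUBIC))
E
```

```text
[ 0.53106707 -0.10823318  0.1645    ] [0.52421964 0.05795413 0.067     ]
```

View pics/c1.png

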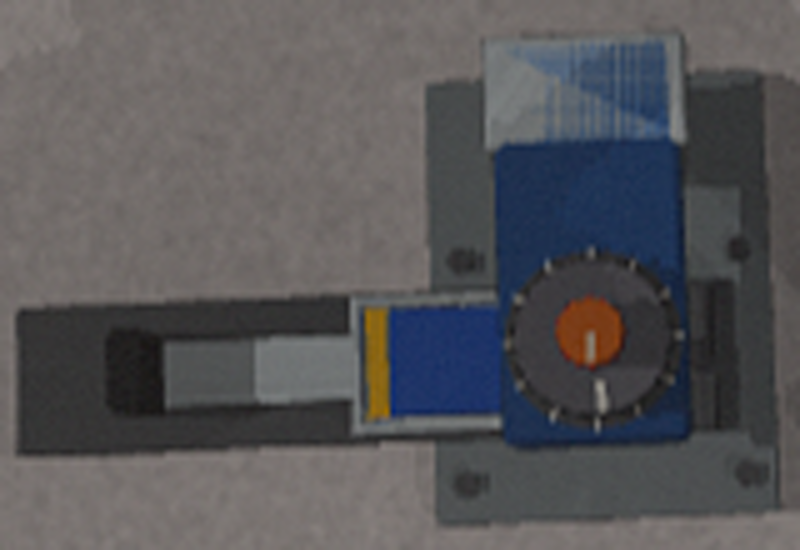

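The crop shows the knob top at about (307.8,276.2), the handle top at about (216,284) and a press yaw of about 2.5°. Both are good enough to set out, so I'll go above and look with the wrist camera.

```bash
python3 - <<'E'
from station import r
from h import *
r.reach([0.50,-0.01,0.43],[180,0,92.5])
r.wait(.3)
s=r.snapshot("wrist");pickle.dump(s,open("w1.pkl","wb"));cv2.imwrite("pics/w1.png",s["frame"][:,:,::-1])
print(s["R"],-s["R"].T@s["t"],proj(s,[.531,-.108,.1645]),proj(s,[.524,.058,.067]),r.sense()["joints"],r.sense()["clock"])
r.grab(10)
E
```

```text
[[ 9.99078862e-01  4.29072725e-02  6.27594393e-04]
 [ 4.07739778e-02 -9.53761580e-01  2.97785715e-01]
 [ 1.33757482e-02 -2.97485824e-01 -9.54632534e-01]] [0.49692699 0.07292586 0.41170051] (np.float64(355.25481591307965), np.float64(363.79930136297537)) (np.float64(351.10194078486074), np.float64(145.4835499930667)) [-5.07773639e+00 -9.75683316e+00  8.25268036e+01 -5.97482302e-04
  1.07235724e+02 -7.54352735e+00] 2.5667
```

View pics/w1.png

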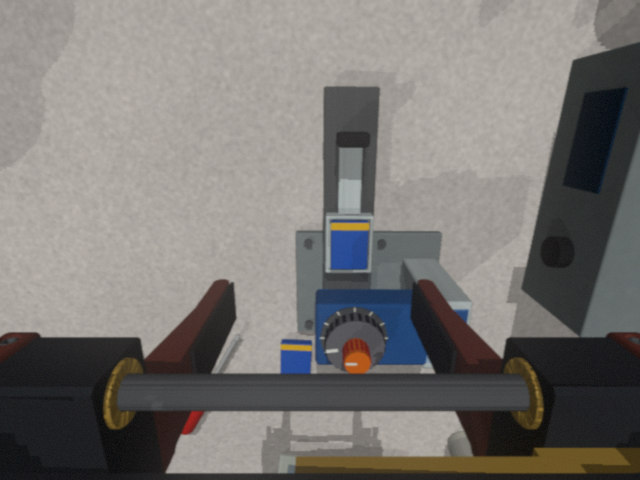

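The wrist view shows the knob top at (357,365), as predicted, and the handle top at (352,139), which puts the handle at y≈0.062. Next I push the slide with closed fingers.

```bash
python3 - <<'E'
from station import r
from h import *
d=np.array([np.sin(np.radians(2.3)),-np.cos(np.radians(2.3)),0])
h=np.array([.524,.062,.229]); O=[180,0,92.3]
p0=h-d*.040
r.reach(p0+[0,0,.08],O); r.servo_line(p0,speed=.1); r.wait(.3)
f0=r.sense()["contact_force"]
r.servo_line(h+d*(.050-.017),speed=.05)
def f():
    r.wait(.15);return -(r.sense()["contact_force"]-f0)@d
k=.033;print(k,f())
while k<.060:
    k+=.0015;r.servo_line(h+d*k,speed=.02);F=f();print(round(k,4),round(F,2),r.sense()["tcp_pos"].round(4))
    if F>9:break
s=r.snapshot("top");pickle.dump(s,open("t2.pkl","wb"))
a=s["frame"][210:320,190:350,::-1];cv2.imwrite("pics/c2.png",cv2.resize(a,None,fx=5,fy=5,interpolation=cv2.INTER_CUBIC))
print(r.sense()["clock"])
E
```

```text
0.033 0.24692717646732046
0.0345 3.09 [0.5254 0.0276 0.229 ]
0.036 3.04 [0.5255 0.026  0.229 ]
0.0375 2.59 [0.5255 0.0244 0.229 ]
0.039 1.67 [0.5256 0.023  0.229 ]
0.0405 2.52 [0.5256 0.0215 0.2291]
0.042 5.79 [0.5257 0.0203 0.229 ]
0.0435 10.85 [0.5257 0.0198 0.2291]
10.475
```

The slide hit its stop: the force rose to 10.9 N at the expected position. Next I retreat, go above the knob and grasp it.

```bash
python3 - <<'E'
from station import r
from h import *
w=pickle.load(open("w1.pkl","rb"));t=pickle.load(open("t2.pkl","rb"))
kw=ray(w,357,364.5,.1645);kt=ray(t,307.8,276.2,.1645);print(kw,kt)
k=(kw+kt)/2
p=r.sense()["tcp_pos"];p=p+[-.001,.04,0]
r.servo_line(p,speed=.12);r.servo_line([p[0],p[1],.40],speed=.25)
r.let_go()
O=[180,0,150]
r.reach([k[0],k[1],.375],O);r.wait(.3)
s=r.sense();print(s["joints"].round(1),s["tcp_pos"],s["clock"],s["torque"],s["contact_force"])
s=r.snapshot("wrist");cv2.imwrite("pics/w3.png",s["frame"][:,:,::-1]);pickle.dump(s,open("w3.pkl","wb"));print(proj(s,[k[0],k[1],.1645]))
np.save("k.npy",k)
E
```

```text
[ 0.53245496 -0.1086034   0.1645    ] [ 0.53074689 -0.10791266  0.1645    ]
[-15.1  -3.9  82.7   0.  101.2 -75.1] [ 0.53164637 -0.10784959  0.37513248] 14.675 [-0.01684824 -0.0858829  -0.05766282] [-0.1370689  -0.41260819  0.03011253]
(np.float64(319.82630235147866), np.float64(276.409091396175))
```

View pics/w3.png

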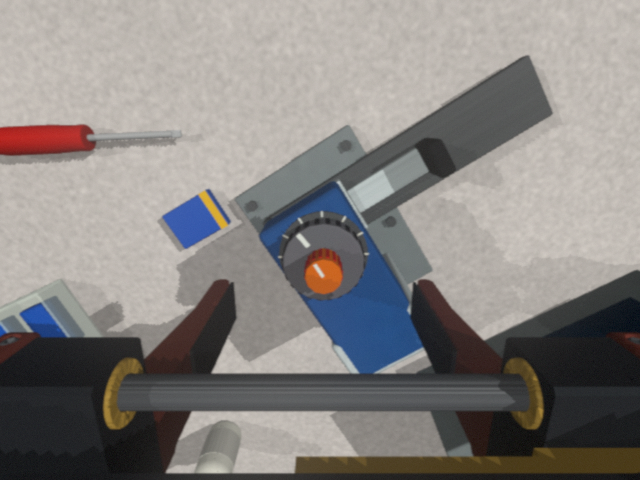

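View pics/c2.png

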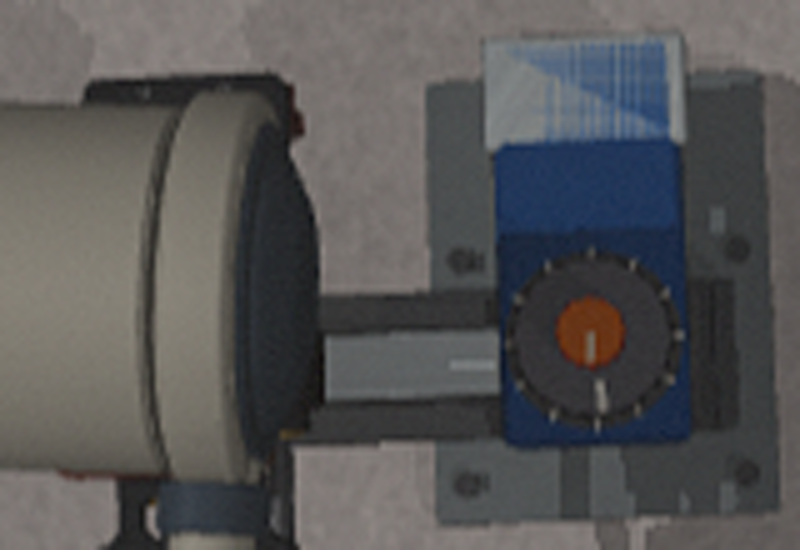

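The wrist view shows the slide home and the knob top at (323,274), against a prediction of (320,276), so about 1.3 mm off. I'll average that in, descend, grip lightly first and correct the centring from the side force.

```bash
python3 - <<'E'
from station import r
from h import *
w=pickle.load(open("w3.pkl","rb"));k=np.load("k.npy");k3=ray(w,323,274,.1645);print(k,k3)
k=(k+k3)/2;Z=.331
r.servo_line([k[0],k[1],Z],speed=.06);r.wait(.3)
s0=r.sense();f0=s0["contact_force"];print(s0["tcp_pos"],f0,s0["torque"])
r.grab(6);r.wait(.2);s=r.sense();print(s["opening"],s["gripper_force"],s["contact_force"]-f0,s["torque"]-s0["torque"],s["tcp_pos"])
yaw=np.radians(150);c=np.array([np.sin(yaw),-np.cos(yaw),0])
F=(s["contact_force"]-f0)@c;print("F",F)
np.save("k.npy",k);np.save("tz0.npy",s0["torque"]);np.save("f0.npy",f0);print(s["clock"])
E
```

```text
[ 0.53160092 -0.10825803  0.1645    ] [ 0.5312137  -0.10591327  0.1645    ]
[ 0.53144215 -0.10709557  0.33133182] [-0.54187134 -0.8306269   0.45538403] [ 0.0167431  -0.12046112  0.01070236]
0.021812099096010586 5.9999120235443115 [-0.32853081 -1.93453365 -0.12931188] [-0.40246077  0.3081135  -0.021596  ] [ 0.53130106 -0.10729464  0.3310105 ]
F -1.8396206846829601
17.1333
```

```bash
cat > turn.py <<'E'
from station import r
from h import *
k=np.load("k.npy");m0=np.load("tz0.npy");f0=np.load("f0.npy")
def meas(n=6):
    a=[]
    for _ in range(n): r.wait(.03);s=r.sense();a.append(np.r_[s["torque"]-m0,s["contact_force"]-f0,s["tcp_pos"],s["orientation"][2]])
    return np.mean(a,0),np.std(a,0)[2]
def turn(y,n=6):
    r.servo_line([k[0],k[1],.331],[180,0,y],speed=.15)
    m,sd=meas(n);print(f"{150-y:.1f} act {(150-m[9])%360:.2f} Mz {m[2]:.3f} sd {sd:.3f} F {m[3:6].round(1)}");return m
E
python3 - <<'E'
from turn import *
r.grab(45);r.wait(.2);print(meas()[0].round(3))
y=150
for i in range(8): y-=3;turn(y)
s=r.sense();print(s["opening"],s["clock"],s["joints"].round(1))
s=r.snapshot("side");cv2.imwrite("pics/s4.png",cv2.resize(s["frame"][215:335,270:430,::-1],None,fx=5,fy=5,interpolation=cv2.INTER_CUBIC))
E
```

```text
[-7.21000e-01  4.97000e-01 -1.50000e-02 -2.71900e+00 -3.74800e+00
  2.87000e-01  5.31000e-01 -1.07000e-01  3.31000e-01  1.49985e+02]
3.0 act 3.01 Mz 0.017 sd 0.034 F [-2.7 -3.   0.5]
6.0 act 6.01 Mz 0.033 sd 0.026 F [-2.3 -3.2  0.6]
9.0 act 8.98 Mz 0.018 sd 0.022 F [-2.7 -3.6  0.4]
12.0 act 11.95 Mz 0.011 sd 0.026 F [-2.6 -3.2  0.4]
15.0 act 14.93 Mz 0.039 sd 0.016 F [-2.4 -3.3  0.6]
18.0 act 17.91 Mz 0.028 sd 0.022 F [-2.1 -3.3  0.3]
21.0 act 20.88 Mz -0.001 sd 0.037 F [-2.3 -3.9  0.4]
24.0 act 23.85 Mz 0.047 sd 0.019 F [-2.  -3.8  0.7]
0.021459079214406266 21.35 [-15.   -3.8  87.1  -0.   96.7 -51.1]
```

View pics/s4.png

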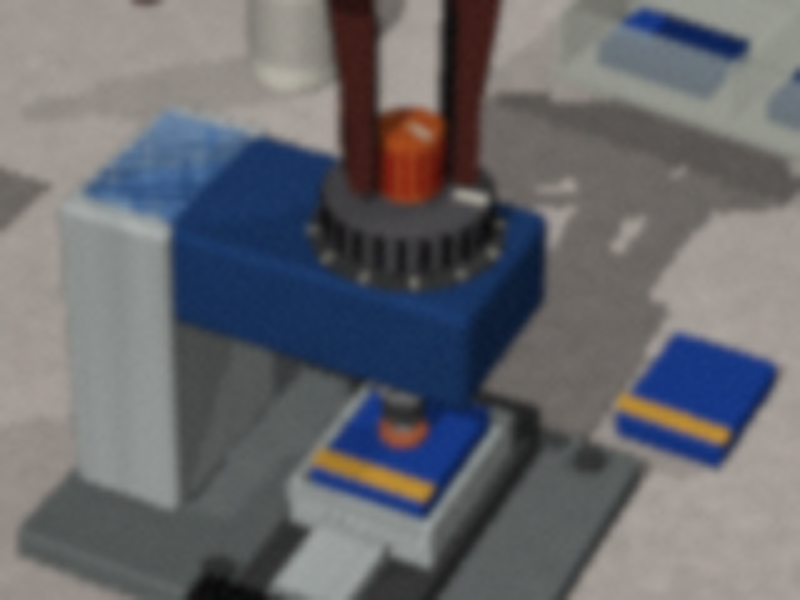

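The crop shows the slide home and the foot still above the cell. The fingers are clear of the ring and the ring mark still points the same way. Torque at rest has relaxed, so I'll check the knob mark numerically for slip and look for torque right after a motion.

```bash
python3 - <<'E'
from turn import *
K=np.array([k[0],k[1],.1645])
def mark(s,name):
    f=s["frame"].astype(int);u,v=proj(s,K);print(name,"K at",round(u,1),round(v,1))
    rows,cols=np.mgrid[0:480,0:640];near=np.hypot(rows-v,cols-u)<40
    R,G,B=f[...,0],f[...,1],f[...,2]
    o=near&(R>1.7*G)&(R>2.5*B)&(R>90); print(" orange",o.sum(), (cols[o].mean(),rows[o].mean()) if o.any() else 0)
s=r.snapshot("wrist");mark(s,"wrist");pickle.dump(s,open("w5.pkl","wb"))
sd=r.snapshot("side");pickle.dump(sd,open("s5.pkl","wb"));s1=pickle.load(open("side.pkl","rb"))
u,v=map(int,proj(s,K));u0=min(max(u-50,0),540);v0=min(max(v-50,0),380)
A=cv2.resize(s["frame"][v0:v0+100,u0:u0+100],(400,400),interpolation=cv2.INTER_CUBIC)
def c(f,u,v,w,h):return cv2.resize(f[int(v)-h:int(v)+h,int(u)-w:int(u)+w],(400,300),interpolation=cv2.INTER_CUBIC)
a,b=proj(sd,K);p,q=proj(sd,[k[0],k[1],.055])
print("side K",a,b,"foot",p,q,"px/mm z",(proj(sd,[k[0],k[1],.046])[1]-proj(sd,[k[0],k[1],.056])[1])/10)
g=np.vstack([np.hstack([c(x["frame"],a,b,20,15),c(x["frame"],p,q,20,15)]) for x in (s1,sd)])
cv2.imwrite("pics/g5.png",g[:,:,::-1]);cv2.imwrite("pics/w5.png",s["frame"][:,:,::-1])
E
```

```text
wrist K at 320.5 314.9
 orange 2005 (np.float64(323.0064837905237), np.float64(307.78254364089776))
side K 351.3507704694099 240.1438499418787 foot 350.31228676468027 297.871785822556 px/mm z 0.4859302257607567
```

View pics/g5.png

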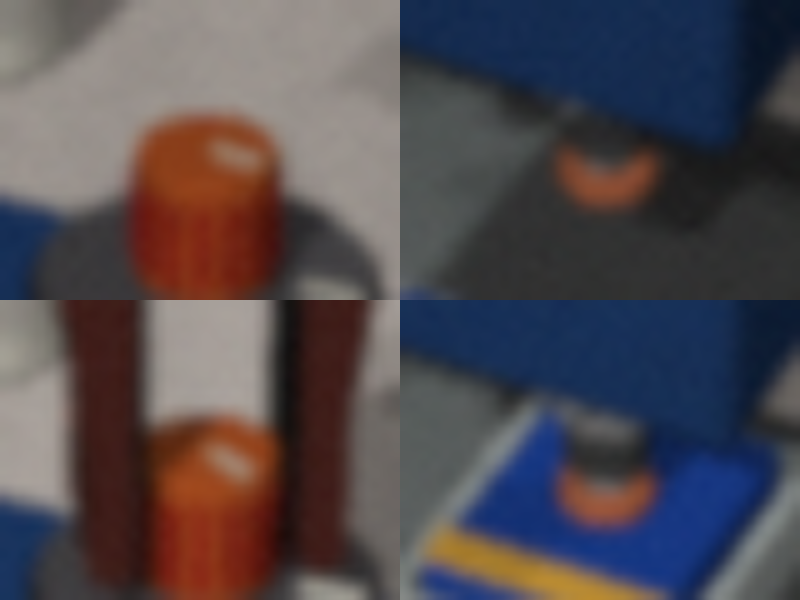

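The comparison shows the foot dropped about 1.7 px (≈3.5 mm) and the knob mark turned, so there's no real slip. Now I'll read torque immediately at the end of small steps.

```bash
python3 - <<'E'
from turn import *
sd=pickle.load(open("s5.pkl","rb"))
cam=-sd["R"].T@sd["t"];d=(cam-[k[0],k[1],0]);d[2]=0;d/=np.linalg.norm(d)
for z in(.046,.050,.054,.058):print(z,round(proj(sd,[k[0]+.008*d[0],k[1]+.008*d[1],z])[1],2),"obs 304.5")
y=126
for i in range(3):
    y-=1;c0=r.sense()["clock"]
    r.servo_line([k[0],k[1],.331],[180,0,y],speed=.15)
    a=[];
    s=r.sense();c1=s["clock"]
    for j in range(12):
        a.append((round(s["torque"][2]-m0[2],3),round(s["joint_torque"][5],3)));r.wait(.01);s=r.sense()
    print(150-y,"dur",round(c1-c0,3),a, r.sense()["joint_vel"][5].round(2))
E
```

```text
0.046 305.47 obs 304.5
0.05 303.52 obs 304.5
0.054 301.57 obs 304.5
0.058 299.6 obs 304.5
25 dur 0.25 [(np.float64(0.107), np.float64(0.137)), (np.float64(0.075), np.float64(0.129)), (np.float64(0.091), np.float64(0.122)), (np.float64(0.079), np.float64(0.117)), (np.float64(0.087), np.float64(0.113)), (np.float64(0.087), np.float64(0.11)), (np.float64(0.12), np.float64(0.107)), (np.float64(0.075), np.float64(0.105)), (np.float64(0.112), np.float64(0.104)), (np.float64(0.072), np.float64(0.103)), (np.float64(0.039), np.float64(0.102)), (np.float64(0.055), np.float64(0.101))] 0.04
26 dur 0.25 [(np.float64(0.09), np.float64(0.139)), (np.float64(0.127), np.float64(0.131)), (np.float64(0.09), np.float64(0.124)), (np.float64(0.045), np.float64(0.119)), (np.float64(0.099), np.float64(0.115)), (np.float64(0.063), np.float64(0.112)), (np.float64(0.065), np.float64(0.109)), (np.float64(0.154), np.float64(0.107)), (np.float64(0.083), np.float64(0.106)), (np.float64(0.132), np.float64(0.105)), (np.float64(0.067), np.float64(0.104)), (np.float64(0.068), np.float64(0.103))] -0.06
27 dur 0.25 [(np.float64(0.123), np.float64(0.139)), (np.float64(0.087), np.float64(0.131)), (np.float64(0.1), np.float64(0.124)), (np.float64(0.092), np.float64(0.119)), (np.float64(0.089), np.float64(0.115)), (np.float64(0.14), np.float64(0.112)), (np.float64(0.054), np.float64(0.109)), (np.float64(0.114), np.float64(0.107)), (np.float64(0.085), np.float64(0.106)), (np.float64(0.115), np.float64(0.105)), (np.float64(0.013), np.float64(0.104)), (np.float64(0.105), np.float64(0.103))] -0.0
```

`joint_torque[5]` is clean and repeatable (0.139 → 0.103 with 1° steps). I'll step until it jumps.

```bash
cat >> turn.py <<'E'
def step(y):
    r.servo_line([k[0],k[1],.331],[180,0,y],speed=.15)
    t=[]
    for j in range(3): t.append(r.sense()["joint_torque"][5]);r.wait(.02)
    s=r.sense();print(f"{150-y:.1f} j6 {t[0]:.3f} {t[2]:.3f} Mz {s['torque'][2]-m0[2]:.2f}");return t[0]
E
python3 - <<'E'
from turn import *
y=123;base=None
while y>60:
    y-=1;t=step(y)
    if base is not None and t>base+.012:break
    base=t if base is None else .8*base+.2*t
s=r.sense();print(s["clock"],s["joints"].round(1),s["opening"])
E
```

```text
28.0 j6 0.137 0.124 Mz 0.12
29.0 j6 0.121 0.105 Mz 0.09
30.0 j6 0.189 0.165 Mz 0.09
23.45 [-15.   -3.8  87.1  -0.   96.7 -45.1] 0.020773416587857918
```

```bash
python3 - <<'E'
from turn import *
for y in(119,118): step(y);r.wait(.1)
print(r.sense()["clock"])
sd=r.snapshot("side");K=proj(sd,[k[0],k[1],.055]);
g=sd["frame"][282:312,330:370];cv2.imwrite("pics/g6.png",cv2.resize(g,(800,600),interpolation=cv2.INTER_CUBIC)[:,:,::-1])
E
```

```text
31.0 j6 0.209 0.185 Mz 0.17
32.0 j6 0.220 0.196 Mz 0.19
24.25
```

View pics/g6.png

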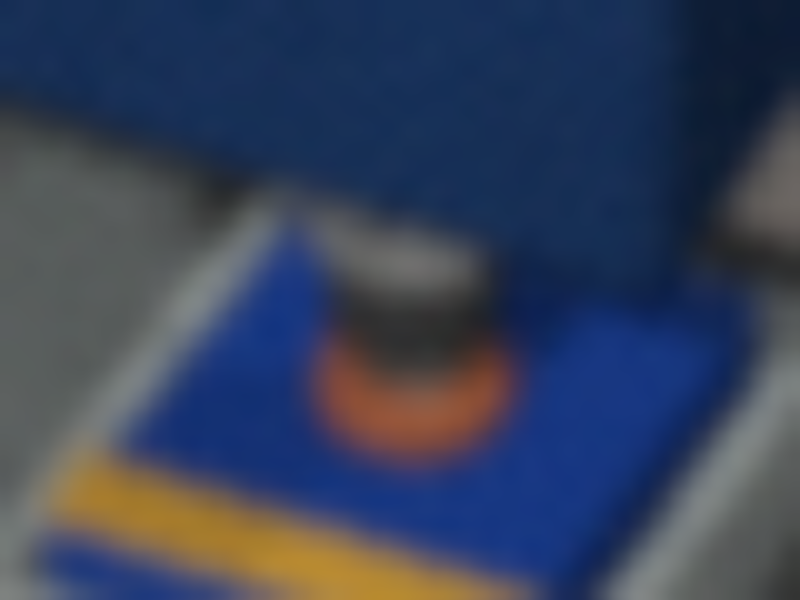

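The foot's front rim is at row 305.3, against 305.5 predicted for contact, so it landed at about 29.6°. The 12 N point is about 4.9° further on, near 34.5°, where the torque should be about 0.255.

```bash
python3 - <<'E'
from turn import *
for y in(117,116,115.3):
    t=step(y);r.wait(.1)
    if t>.256:break
print(r.sense()["clock"])
E
```

```text
33.0 j6 0.231 0.221 Mz 0.22
34.0 j6 0.278 0.211 Mz 0.16
25.1
```

```bash
python3 - <<'E'
from turn import *
s=r.snapshot("wrist");w=pickle.load(open("w5.pkl","rb"))
def m(s):
    f=s["frame"].astype(int)[285:330,300:347];g=(f[...,2]>110)&(f[...,1]>110)&(f[...,0]>130)
    n,l,st,c=cv2.connectedComponentsWithStats(g.astype(np.uint8))
    for i in range(1,n):
        if st[i,4]>15:
            p=np.argwhere(l==i)[:,::-1].astype(np.float32);d=cv2.fitLine(p,cv2.DIST_L2,0,.01,.01).ravel()
            print(st[i],c[i].round(1),np.degrees(np.arctan2(d[1],d[0])).round(1))
m(w);print("--");m(s)
a=np.hstack([cv2.resize(x["frame"][265:345,283:363],(400,400),interpolation=cv2.INTER_CUBIC) for x in(w,s)])
cv2.imwrite("pics/k7.png",a[:,:,::-1])
E
```

```text
[10 16 14 16 96] [16.6 23.5] 53.7
--
[10 16 14 17 95] [16.6 23.7] 54.0
```

View pics/k7.png

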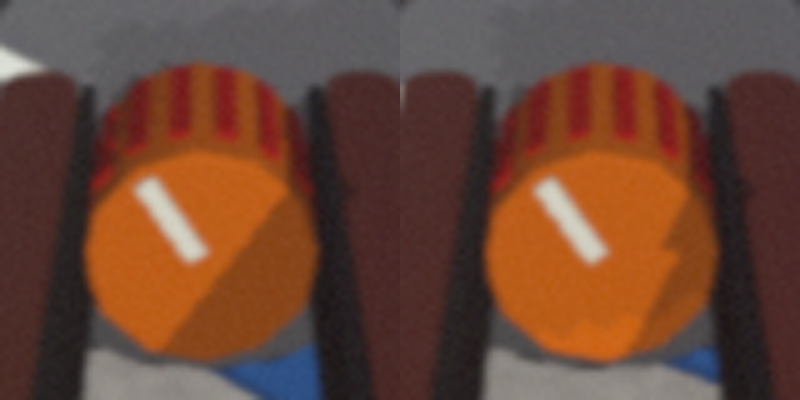

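The knob mark hasn't moved relative to the gripper (53.7° before, 54.0° now), so there was no slip and the clamp is about 11–12 N. Releasing now.

```bash
python3 - <<'E'
from turn import *
r.let_go();r.wait(.2);r.servo_line([k[0],k[1],.42],speed=.1);r.wait(.3)
s=r.snapshot("top");t=pickle.load(open("t2.pkl","rb"))
s=r.snapshot("side");s5=pickle.load(open("s5.pkl","rb"))
# ring mark in side view, before/after
for x in(pickle.load(open("side.pkl","rb")),s):
    f=x["frame"].astype(int)[245:265,352:372];g=f.min(2)>140
    p=np.argwhere(g);print(len(p),p.mean(0).round(2) if len(p) else 0)
print(r.sense()["clock"],r.sense()["contact_force"])
print(r.hand_in())
E
```

```text
2 [ 4.5 17. ]
35 [ 3.14 17.11]
27.9083 [-0.81604549 -0.26652629 -0.50673255]
the job is handed in; nothing more can be done
None
```

The job is handed in: the slide is fully home, and the orange knob was turned 34° clockwise in small steps until the foot clamped the cell at an estimated 11–12 N. The robot let go and backed off at about 28 s. My last check that the outer ring hadn't moved was inconclusive (lighting changed), though mid-turn pictures showed the fingers clear of it and its mark in place.

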